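# Set the check blade in the strip reader and close its cover

## Robot

A 6-joint arm with a two-finger parallel gripper is mounted at the origin on the work surface. World frame = base frame: x ahead of the robot, y to its left, z up, the work surface at z = 0. Lengths are in m, angles in degrees, forces in N, time in s.
With the tool pointing down it reaches from about 0.325 to 0.925 m from the base axis. Payload 3.1 kg.
Tool frame: the origin (TCP) lies midway between the tips of the shut fingers; the grasp point (between the pads) lies 19 mm behind it (manip.hold_point_z is the distance from the TCP to the grasp point, in m); z points along the fingers, y is the line along which they close (so a half turn about z gives the same grasp; the last joint's range is limited). The gripper opens to 85 mm and grips with 20 to 120 N. Pads are 22 mm wide; open, the fingers measure 114 mm over their backs; the gripper's body (76 mm by 85 mm) begins 54 mm behind the grasp point. The pads swing forward as they close: fully open they stand 13 mm farther back than shut.
Start: joints at [69.259, 12.427, 92.441, -0, 75.132, -6.429], TCP at [0.154, 0.606, 0.203] pointing down, gripper open.
Joint ranges: [-157.48, 157.48], [-44.54, 120.13], [17.64, 146.25], [-64.5, 244.5], [7.68, 150.69], [-147.95, 147.95]. Speed limits (degrees/s): [159.86, 159.86, 180, 180, 180, 180].

## Interface

Orientations are given as [roll, pitch, yaw] about the fixed x, y, z axes, in that order (R = Rz(yaw) Ry(pitch) Rx(roll)).
In Python, from workcell import manip, capture, get_calibration gives the robot as it stands.
- The arm moves only by the tool servo_tool, never from a script. Its arguments are lists of equal length, an entry for each row: "turn": the turn, a rotation vector about the tool's x, y, z in rad, a list of three; "offset": the shift along the tool's x, y, z in m, a list of three; "gripper": the finger opening in m, from 0 to 0.0854. A call has 1 to 20 rows; each row shifts and turns the commanded pose from where the row before left it, along the tool's axes as they then stand; what a row does not reach is not made up. A row lasts 1/12 s, in which the tool goes at most 41.7 mm and 7.16 degrees, less where a joint would pass 70% of its speed; a pose out of reach is approached as far as the arm can. A call is refused whole if a number of a shift passes 0.0417 or a number of a turn 0.125, either way. A call with a gripper value outside its range is refused whole. The fingers move at their own pace and stop on an object; "grip_force" is the grip in N (left out, the last holds). Time passes only in rows, so rows that do not move let the fingers close. It gives the time, the measured TCP pose, the force, the opening and the grip force at its end, in the units of the state.
- manip.observe(): the state, without advancing time (a new reading comes with each control period).
- capture(name): name is "scene" or "side" or "wrist"; returns the picture (400x640x3 uint8, blue, green, red); there is no depth.
- get_calibration(name): a dict with "vfov" (degrees; the focal length in pixels is half the picture's height over the tangent of half this angle, whatever the lens; pixels are square), "cx", "cy" (the principal point, pixels), "origin" and "attitude" of the camera in the world. Camera axes: x right, y down, z forward; pixel columns grow to the right and rows downward; lengths in m; the calibration is good to about 2 mm. A picture is of the moment at which its call begins: read the wrist's pose just before it. get_calibration takes no time and is no camera call; for the wrist camera it gives the pose at the moment of the call.
- manip.close_job(): hands the job in; it is judged then, once.
The state is a dict: "time_s": time; "joints": joint angles; "dq": joint speeds; "joint_efforts": joint torques, N m; "eef_pos": TCP position; "tool_rot": TCP orientation; "wrist_force": force on the tool from outside, world axes, zero at the start; "wrist_torque": the same for the moment, N m; "grip_width": finger opening in m; "grip_force": force on a finger pad.
Only numpy, scipy, OpenCV 4.12 (cv2) and the standard library are available. Lean on these libraries where they do the work, as an engineer would, in place of code of your own. Each camera call takes 0.05 s, during which the arm holds its last target. There are 200 camera calls.

## Task

Prepare the strip reader for its calibration check: push the steel gauge blade that lies on the reader's loading bed nose first into the slot, until its rear edge (the end with the upright tab) is level with the line scribed across the bed between the two pointer blocks; not short of it and not past it. Then swing the reader's hinged cover fully down over the blade's tail, without shifting the blade. Leave the other things on the bench where they are.

Things in the scene. Friction and masses are not known exactly. Their poses are not given: they have to be found in the camera images.
- reader: White strip reader, fixed. x: the direction in which the blade goes in; z up; origin on the bench below the middle of the slot mouth. Housing: x 0 to 170, 150 wide, 62 tall. Flat grey loading bed before it: x -170 to 0, 140 wide, top at z 20. Pointer blocks on the bed at x -50, y +-64: 12 x 10, 8 tall.
- slot_mouth (a point): middle of the slot's lower edge at the housing's face: reader frame (0, 0, 20). Slot 42 wide, 14 high, 99 deep: no stop at the right depth. Two rails on the bed, 10 tall, x -35 to 0, funnel from about 66 wide to 44 at the mouth.
- depth_line (a point): middle of the white line scribed across the bed, level with the pointer blocks: reader frame (-50, 0, 20). The blade's rear edge must come here.
- blade: Loose steel gauge blade, about 0.15 kg, lying flat on the bed: 110 long, 36 wide, 4 thick, with a rounded nose at its x = +110 end and an upright tab at its rear end (6 thick along x, x 0 to 6; 34 wide; top 34 above the underside). Origin: middle of the rear edge, underside; x runs towards the nose, z up.
- cover (a joint): Cover angle, rad: 0 = closed (level over the front of the bed), grows as it swings up and back, at most 2.3; stiff hinge, stays where left. Grey plate 90 long from hinge to free edge, 140 wide, 5 thick, with a lip reaching 10 below it at the free edge.
- cover_hinge (a point): middle of the cover's hinge line: reader frame (0, 0, 66); the hinge axis is the reader's y. The closed cover's underside is at z 66, its top at z 71.
- cover_edge (a point): middle of the cover's free edge, 90 from the hinge; closed, it is at reader frame (-90, 0, 68.5)
- dropper: amber dropper bottle, 28 dia x 62 tall, standing beside the bed; origin: centre of its underside
- mailer: white plastic slide mailer, 85 x 30 x 16, lying beside the bed; origin: centre of its underside
- jar: clear specimen jar with red lid, 64 dia x 75 tall; origin: centre of its underside
- wash: white plastic bottle with blue cap, 70 dia x 160 tall; origin: centre of its underside
- tips: white box of yellow pipette tips, 85 x 120 x 56 tall; origin: centre of its underside
- beaker: glass beaker, 66 dia x 85 tall; origin: centre of its underside
Things that resemble listed ones, but are neither listed nor needed, are in the scene too. There is more than one size of the blade; the one meant has the size given above.

How it is judged:
By the outcome, as a careful person would: the job done as asked, in the order asked, and still so for the second after the job is handed in, with the robot touching nothing.
It also fails if it takes over 51 s, if anything falls off the work surface, if the arm or the gripper's body presses on something with over 40 N, if the wrist force passes 120 N, or if a joint passes its speed limit or range.

## Working session

There is one attempt and no reset: what is moved stays moved. The work goes in short steps, Python scripts to look and compute and a tool call to move; the robot and the scene stay as the last step left them, time stands still between calls to the robot, and variables do not carry over. Pictures are saved under pics/ and viewed, at most 10 in all, crops included, and the job is handed in when it is done.

Besides the shell and the picture viewer there is one more tool, called after ">>>" as name(argument=value, ...) on one line, values as JSON. servo_tool: Moves the arm, as the interface text tells. Its arguments: {"type":"object","properties":{"turn":{"type":"array"},"offset":{"type":"array"},"gripper":{"type":"array"},"grip_force":{"type":"number"}},"required":["turn","offset","gripper"]}

```bash
mkdir -p pics; ls; python3 - <<'E'
from workcell import manip, capture, get_calibration
import cv2,numpy as np
for n in("scene","side"):
    im=capture(n); cv2.imwrite(f"pics/{n}0.png",im); print(n,get_calibration(n))
s=manip.observe();print(s)
E
```

```text
pics
scene {'vfov': 48.8559384419825, 'cx': 322.9820820803283, 'cy': 203.8916361318218, 'origin': array([ 0.9744921 , -0.22453809,  1.01542592]), 'attitude': array([-148.94300301,   -0.38866656,   65.63130759])}
side {'vfov': 50.29208896415349, 'cx': 315.13291444903626, 'cy': 194.33755056869862, 'origin': array([0.40889792, 0.74359288, 0.78154762]), 'attitude': array([-134.52837253,   -1.04626778, -174.93197487])}
{'time_s': 0.1, 'joints': array([ 6.92598561e+01,  1.24744634e+01,  9.25228417e+01, -1.29067630e-03,
        7.51312282e+01, -6.42965233e+00]), 'dq': array([ 0.06582943,  0.00662212, -0.22397908,  0.15785084, -0.11748951,
        0.02413832]), 'joint_efforts': array([-1.65365847e-03, -3.98077726e+01, -3.04968596e+01, -2.98550540e-04,
        4.27743013e-03, -1.68190820e-05]), 'eef_pos': array([0.15418989, 0.60483566, 0.20214453]), 'tool_rot': array([-1.79872135e+02, -1.31546983e-02,  1.65689826e+02]), 'wrist_force': array([ 0.21303495, -0.24294111, -0.31318786]), 'wrist_torque': array([-0.00069818, -0.01127848,  0.01972818]), 'grip_force': 0.0, 'grip_width': 0.0856362975222949}
```

View pics/scene0.png

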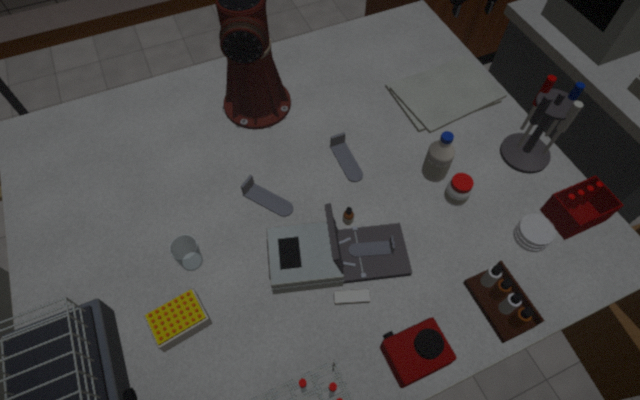

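View pics/side0.png

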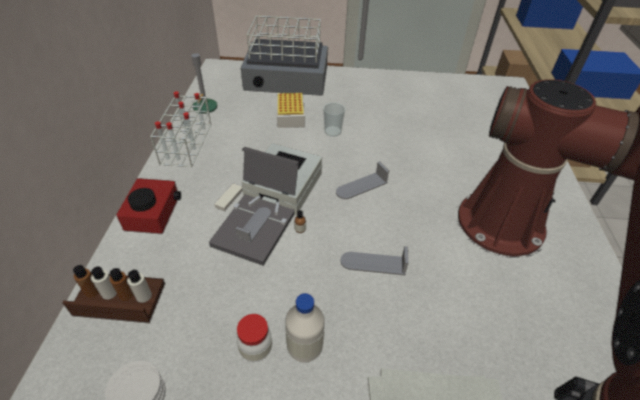

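The scene view shows the reader at about (330,255), with its cover standing up and back at (333,235). A blade lies on the bed at (350–393,247), its nose towards the slot on the left. Two decoys lie on the bench at (267,197) and (345,158). The blade on the bed is the one that fits "lies on the loading bed". I'll confirm this in one enlarged crop.

```bash
python3 - <<'E'
import cv2,numpy as np
a=cv2.imread("pics/scene0.png")[195:300,255:425]; b=cv2.imread("pics/side0.png")[140:270,200:330]
a=cv2.resize(a,None,fx=4.7,fy=4.7,interpolation=3)[:,:800]
cv2.imwrite("pics/cropA.png",a); cv2.imwrite("pics/cropB.png",cv2.resize(b,None,fx=4.5,fy=4.5,interpolation=3))
E
cat > h.py <<'E'
import numpy as np,cv2
from scipy.spatial.transform import Rotation as R
from workcell import manip,capture,get_calibration
def ray(c,u,v):
    f=200/np.tan(np.radians(c["vfov"]/2))
    d=R.from_euler("xyz",c["attitude"],degrees=True).apply([(u-c["cx"])/f,(v-c["cy"])/f,1]); return np.array(c["origin"]),d
def onz(c,u,v,z):
    o,d=ray(c,u,v); return o+d*(z-o[2])/d[2]
def proj(c,p):
    f=200/np.tan(np.radians(c["vfov"]/2))
    q=R.from_euler("xyz",c["attitude"],degrees=True).inv().apply(np.array(p)-c["origin"]); q=np.atleast_2d(q)
    return np.c_[c["cx"]+f*q[:,0]/q[:,2],c["cy"]+f*q[:,1]/q[:,2]]
E
```

```text
(no output)
```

View pics/cropA.png

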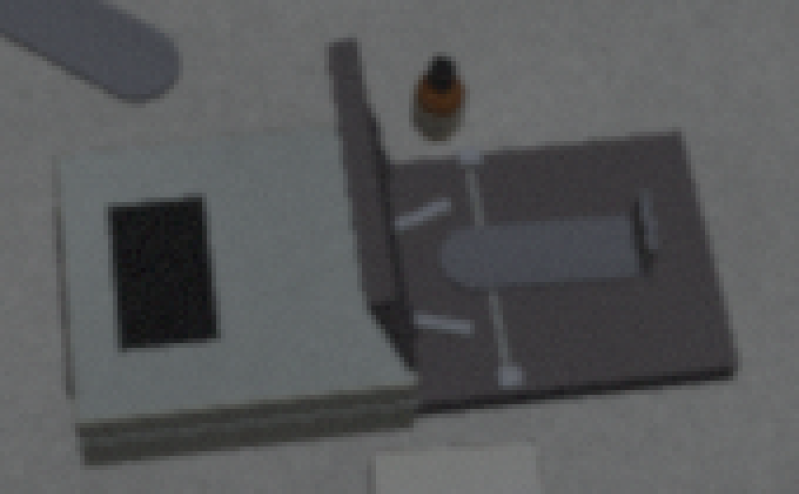

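View pics/cropB.png

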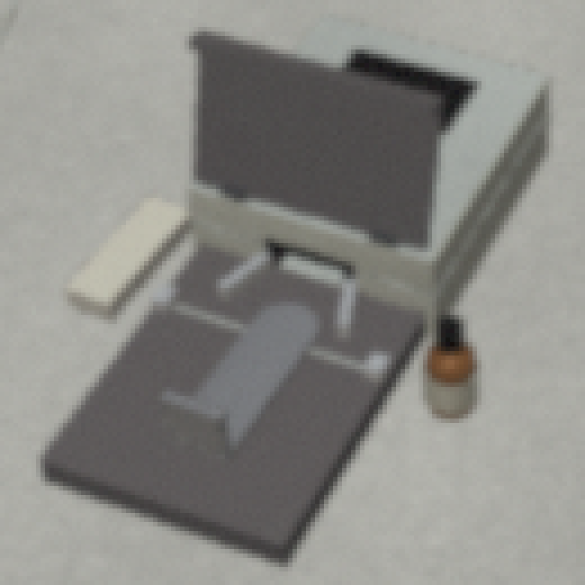

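```bash
python3 - <<'E'
from h import *
c=get_calibration("scene");s=get_calibration("side")
A=lambda u,v,z:onz(c,255+u/4.7,195+v/4.7,z)
B=lambda u,v,z:onz(s,200+u/4.5,140+v/4.5,z)
for n,a,b,z in [("corner y-? ",(683,133),(287,550),.02),("corner 2",(735,370),(45,465),.02),("ptr",(470,155),(377,360),.028),("ptr2",(511,376),(163,295),.028),("nose",(442,256),(302,312),.024)]:
    print(n,A(*a,z).round(4),B(*b,z).round(4))
print("tab base A",A(640,248,.024), "side tab",B(207,415,.024))
# housing top far corners
print("house",A(62,157,.062),A(78,424,.062))
P=[(683,133,.02),(735,370,.02),(470,155,.028),(511,376,.028)];Q=[(287,550,.02),(45,465,.02),(377,360,.028),(163,295,.028)]
W=np.array([(A(*p)+B(*q))[:2]/2 for p,q in zip(P,Q)])
L=np.array([[-170,-70],[-170,70],[-50,-64],[-50,64]])/1e3
for sgn in(1,-1):
    l=L*[1,sgn];lc=l-l.mean(0);wc=W-W.mean(0);H=lc.T@wc
    th=np.arctan2(H[0,1]-H[1,0],H[0,0]+H[1,1]);r=np.array([[np.cos(th),-np.sin(th)],[np.sin(th),np.cos(th)]])
    t=W.mean(0)-r@l.mean(0);print(np.degrees(th),t,((l@r.T+t)-W).round(4).tolist())
    T=lambda p:(r.T@(np.array(p)[:2]-t)).round(4)
    print("noseA/B",T(A(442,256,.024)),T(B(302,312,.024)),"tab",T(A(648,225,.054)),T(B(207,415,.024)), T(A(640,248,.024)))
E
```

```text
corner y-?  [0.5657 0.1866 0.02  ] [0.5565 0.1941 0.02  ]
corner 2 [0.6975 0.1424 0.02  ] [0.6867 0.1545 0.02  ]
ptr [0.5337 0.0716 0.028 ] [0.5292 0.0736 0.028 ]
ptr2 [0.6559 0.0339 0.028 ] [0.6513 0.0388 0.028 ]
nose [0.5797 0.0325 0.024 ] [0.5752 0.0397 0.024 ]
tab base A [0.61842525 0.12996515 0.024     ] side tab [0.6114001  0.11690879 0.024     ]
house [ 0.46308017 -0.13275602  0.062     ] [ 0.6029093  -0.17734008  0.062     ]
-106.88491517118777 [0.57762996 0.00668018] [[-0.0011, -0.0006], [0.0018, 0.0005], [-0.0005, 0.0005], [-0.0002, -0.0004]]
noseA/B [-0.0253 -0.0055] [-0.0308 -0.0119] tab [-0.1295  0.0044] [-0.1153  0.0003] [-0.1298  0.0032]
70.09372548029293 [0.64703257 0.21536568] [[-0.0378, -0.111], [-0.0372, -0.1168], [0.0384, 0.1175], [0.0366, 0.1102]]
noseA/B [-0.1949  0.001 ] [-0.1897  0.0078] tab [-0.0903 -0.0033] [-0.1047 -0.    ] [-0.09   -0.0022]
```

The bed blade measures about 110 mm, and its tab points away from the slot. Its rear is at about reader x -130, crop A (640,248), and its nose at about (442,256). It is the right one, the decoys lie on the bench. The reader's yaw is about -106.9° and its origin about (0.578, 0.007). Moving to hover above the tab.

>>> servo_tool(turn=[[0, 0, 0], [0, 0, 0], [0, 0, 0.045], [0, 0, 0], [0, 0, 0], [0, 0, 0], [0, 0, 0], [0, 0, 0], [0, 0, 0], [0, 0, 0], [0, 0, 0], [0, 0, 0], [0, 0, 0], [0, 0, 0], [0, 0, 0], [0, 0, 0], [0, 0, 0], [0, 0, 0], [0, 0, 0], [0, 0, 0]], offset=[[0, 0, -0.04], [0, 0, -0.04], [0, 0, 0], [-0.033, -0.019, 0], [-0.033, -0.019, 0], [-0.033, -0.019, 0], [-0.033, -0.019, 0], [-0.033, -0.019, 0], [-0.033, -0.019, 0], [-0.033, -0.019, 0], [-0.033, -0.019, 0], [-0.033, -0.019, 0], [-0.033, -0.019, 0], [-0.033, -0.019, 0], [-0.033, -0.019, 0], [-0.033, -0.019, 0], [-0.033, -0.019, 0], [-0.033, -0.019, 0], [-0.033, -0.019, 0], [0, 0, 0]], gripper=[0.085, 0.085, 0.085, 0.085, 0.085, 0.085, 0.085, 0.085, 0.085, 0.085, 0.085, 0.085, 0.085, 0.085, 0.085, 0.085, 0.085, 0.085, 0.085, 0.085])

```text
time_s: 1.77
eef_pos: [0.575, 0.1557, 0.2823]
tool_rot: [-179.8, 0.1, 162.8]
wrist_force: [-0.6, -0.1, -0.7]
grip_width: 0.0853
grip_force: 0.0
```

```bash
python3 - <<'E'
from h import *
s=manip.observe();c=get_calibration("wrist");im=capture("wrist")
cv2.imwrite("pics/w1.png",im);np.save("w1.npy",c,allow_pickle=True);print(c,s["eef_pos"],s["tool_rot"])
cv2.imwrite("pics/w1v.png",cv2.resize(im,(800,500),interpolation=3))
E
```

```text
{'vfov': 60.949446799263605, 'cx': 317.3784504031815, 'cy': 201.16673995881112, 'origin': array([0.49853173, 0.18035705, 0.45243719]), 'attitude': array([1.61964419e+02, 1.40538677e-01, 7.28141810e+01])} [0.57496459 0.15573153 0.28231561] [-1.79828362e+02  1.25718031e-01  1.62757701e+02]
```

View pics/w1v.png

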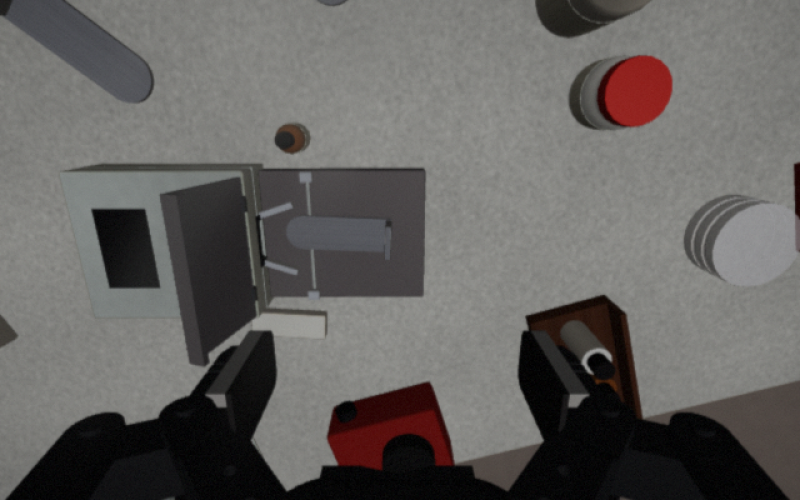

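The wrist view (shown at 1.25×) shows the pointer blocks at (305,178) and (314,295), the bed's end corners at (425,170) and (423,296), the blade's nose at (287,233) and the tab top at (388,219)–(388,259). The cover's free edge runs from (163,195) to (190,362).

```bash
cat >> h.py <<'E'
def fit(W,L):
    W=np.array(W)[:,:2];L=np.array(L);lc=L-L.mean(0);wc=W-W.mean(0);H=lc.T@wc
    th=np.arctan2(H[0,1]-H[1,0],H[0,0]+H[1,1]);r=np.array([[np.cos(th),-np.sin(th)],[np.sin(th),np.cos(th)]])
    t=W.mean(0)-r@L.mean(0);return th,r,t,(L@r.T+t)-W
E
python3 - <<'E'
from h import *
c=np.load("w1.npy",allow_pickle=True).item()
P=lambda u,v,z:onz(c,u/1.25,v/1.25,z)
W=[P(425,170,.02),P(423,296,.02),P(305,178,.028),P(314,295,.028)]
L=np.array([[-170,-70],[-170,70],[-50,-64],[-50,64]])/1e3
th,r,t,e=fit(W,L);print(np.degrees(th),t,(e*1e3).round(1).tolist())
T=lambda p:((np.array(p)[:2]-t)@r*1e3).round(1)
for n,p in dict(nose=P(287,233,.024),tabt1=P(391,219,.054),tabt2=P(390,259,.054),eL1=P(310,217,.024),eL2=P(375,219,.024),eR1=P(310,250,.024),eR2=P(375,252,.024),line1=P(308,200,.02),line2=P(312,275,.02)).items():print(n,T(p),p.round(4))
# cover edge: intersect ray with plane y=0 reader
for u,v in((163,195),(190,362)):
  o,d=ray(c,u/1.25,v/1.25)
  ol=np.r_[(o[:2]-t)@r,o[2]];dl=np.r_[d[:2]@r,d[2]]
  for yy in(-.07,.07):
    k=(yy-ol[1])/dl[1];q=ol+k*dl;print(yy,q.round(3),np.hypot(q[0],q[2]-.066),np.degrees(np.arctan2(q[2]-.066,-q[0])))
s=manip.observe();print(T(s["eef_pos"]))
E
```

```text
-106.71089934450343 [0.57607238 0.00778369] [[-0.8, 0.3], [1.1, 0.2], [-0.7, 0.1], [0.4, -0.6]]
nose [-26.1  -5.6] [0.5782 0.0344 0.024 ]
tabt1 [-135.7  -27.1] [0.5892 0.1455 0.054 ]
tabt2 [-134.2   13.7] [0.6277 0.1324 0.054 ]
eL1 [-51.4 -22.5] [0.5693 0.0635 0.024 ]
eL2 [-118.6  -19.9] [0.5911 0.1271 0.024 ]
eR1 [-48.9  13.3] [0.6029 0.0508 0.024 ]
eR2 [-117.7   16. ] [0.6253 0.1159 0.024 ]
line1 [-49.8 -39.5] [0.5525 0.0669 0.02  ]
line2 [-48.1  43.2] [0.6313 0.0415 0.02  ]
-0.07 [ 0.024 -0.07   0.154] 0.09089171140898222 105.39744109238977
0.07 [ 0.458  0.07  -0.623] 0.8272299714921323 -123.64401351677068
-0.07 [-0.095 -0.07   0.368] 0.316312080268785 72.53893867672706
0.07 [0.03  0.07  0.148] 0.08701888955083237 110.16057359605279
[-143.3  -46.4]
```

>>> servo_tool(turn=[[0, 0, 0.03], [0, 0, 0], [0, 0, 0], [0, 0, 0], [0, 0, 0], [0, 0, 0], [0, 0, 0], [0, 0, 0]], offset=[[0, 0, 0], [-0.021, -0.004, 0.02], [-0.021, -0.003, 0.03], [0, 0, 0.035], [0, 0, 0.035], [0, 0, 0.035], [0, 0, 0.025], [0, 0, 0]], gripper=[0.06, 0.06, 0.06, 0.06, 0.06, 0.06, 0.06, 0.06])

```text
time_s: 2.48
eef_pos: [0.6018, 0.1416, 0.0954]
tool_rot: [-179.7, -0.8, 161.4]
wrist_force: [-0.7, 0.2, -1.7]
grip_width: 0.0603
grip_force: 0.0
```

```bash
python3 - <<'E'
from h import *
s=manip.observe();c=get_calibration("wrist");im=capture("wrist")
cv2.imwrite("pics/w2.png",im);np.save("w2.npy",c,allow_pickle=True);print(s["eef_pos"],s["tool_rot"])
cv2.imwrite("pics/w2v.png",cv2.resize(im,(800,500),interpolation=3))
E
```

```text
[0.60175563 0.14163288 0.09536473] [-179.65000649   -0.80461694  161.44458031]
```

View pics/w2v.png

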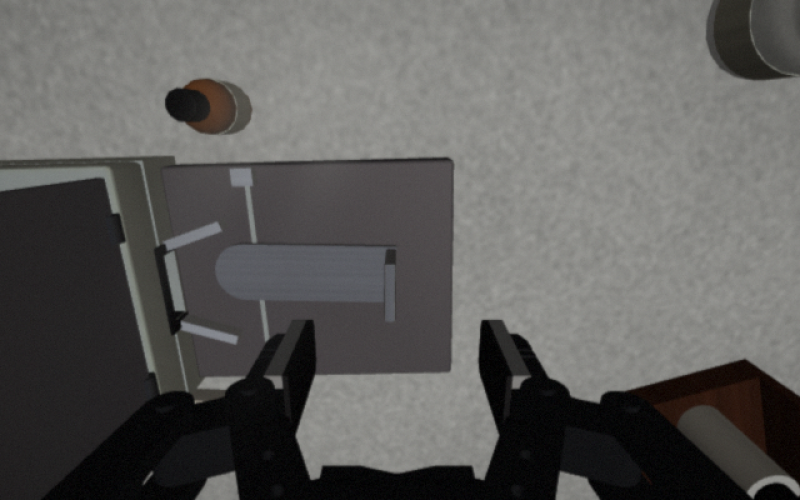

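The wrist view shows the tab top as a strip from (386–396,264) to (386–395,321). The line runs through (248,195) and (266,330), and one pointer block is at (241,177). The tab is between the open fingers, about 25 mm off in y.

```bash
python3 - <<'E'
from h import *
c=np.load("w2.npy",allow_pickle=True).item()
P=lambda u,v,z:onz(c,u/1.25,v/1.25,z)
W=[P(453,159,.02),P(450,372,.02),P(241,177,.028)]
L=np.array([[-170,-70],[-170,70],[-50,-64]])/1e3
th,r,t,e=fit(W,L);print(np.degrees(th),t,(e*1e3).round(1).tolist())
T=lambda p:((np.array(p)[:2]-t)@r*1e3).round(1)
for n,p in dict(nose=P(215,271,.024),t1=P(386,264,.054),t2=P(386,321,.054),t3=P(396,264,.054),t4=P(395,321,.054),base=P(396,248,.024),eL1=P(240,244,.024),eL2=P(380,244,.024),eR1=P(240,300,.024),eR2=P(380,303,.024),line1=P(249,195,.02),line2=P(266,330,.02)).items():print(n,T(p),p.round(4))
s=manip.observe();q=s["eef_pos"];print(T(q),q)
m=(P(386,264,.054)+P(395,321,.054)+P(396,264,.054)+P(386,321,.054))/4
print(m,"tool delta",R.from_euler("xyz",s["tool_rot"],degrees=True).inv().apply(m-q))
E
```

```text
-106.99578469401808 [0.57519298 0.00731495] [[-0.2, 0.3], [0.8, 0.2], [-0.6, -0.4]]
nose [-25.6  -7. ] [0.576  0.0339 0.024 ]
t1 [-131.   -19.1] [0.5952 0.1382 0.054 ]
t2 [-129.9   14.1] [0.6266 0.1274 0.054 ]
t3 [-136.3  -19. ] [0.5969 0.1432 0.054 ]
t4 [-134.8   14.2] [0.6282 0.1321 0.054 ]
base [-136.   -18.9] [0.5969 0.1429 0.024 ]
eL1 [-43.2 -23.6] [0.5652 0.0555 0.024 ]
eL2 [-126.6  -21.6] [0.5916 0.1347 0.024 ]
eR1 [-38.3  12.5] [0.5983 0.0403 0.024 ]
eR2 [-125.2   16.5] [0.6276 0.1222 0.024 ]
line1 [-50.9 -52.1] [0.5402 0.0712 0.02  ]
line2 [-50.6  35.5] [0.624  0.0453 0.02  ]
[-137.2  -11.4] [0.6043721  0.14189582 0.09901513]
[0.61171504 0.13520535 0.054     ] tool delta [-0.00949662 -0.00383486  0.04494609]
```

>>> servo_tool(turn=[[0, 0, 0], [0, 0, 0], [0, 0, 0], [0, 0, 0], [0, 0, 0], [0, 0, 0]], offset=[[-0.005, -0.004, 0], [-0.004, 0, 0.02], [0, 0, 0.02], [0, 0, 0.02], [0, 0, 0], [0, 0, 0]], gripper=[0.06, 0.06, 0.06, 0.06, 0.06, 0.06])

```text
time_s: 3.03
eef_pos: [0.6173, 0.1347, 0.0451]
tool_rot: [180.0, 0.1, 161.4]
wrist_force: [1.1, -0.6, 0.3]
grip_width: 0.06
grip_force: 0.0
```

```bash
python3 -c "
from h import *
s=manip.observe();q=s['eef_pos'];print(q,s['tool_rot'],R.from_euler('xyz',s['tool_rot'],degrees=True).inv().apply(np.array([.6117,.1352,.030])-q))"
```

```text
[0.61726228 0.1347107  0.04509658] [1.79961216e+02 9.05811720e-02 1.61397428e+02] [ 0.00545162 -0.00132086  0.01508709]
```

>>> servo_tool(turn=[[0, 0, 0], [0, 0, 0], [0, 0, 0], [0, 0, 0], [0, 0, 0], [0, 0, 0], [0, 0, 0], [0, 0, 0], [0, 0, 0], [0, 0, 0]], offset=[[0.005, -0.001, 0.005], [0, 0, 0.008], [0, 0, 0], [0, 0, 0], [0, 0, 0], [0, 0, 0], [0, 0, 0], [0, 0, 0], [0, 0, 0], [0, 0, 0]], gripper=[0.06, 0.06, 0.04, 0.025, 0.015, 0.01, 0.005, 0.002, 0.002, 0.002], grip_force=25)

```text
time_s: 3.87
eef_pos: [0.6112, 0.1353, 0.0305]
tool_rot: [180.0, 0.0, 161.4]
wrist_force: [-0.5, 0.7, 0.6]
grip_width: 0.0023
grip_force: 0.0
```

```bash
python3 - <<'E'
from h import *
s=manip.observe();print(s["grip_width"],s["grip_force"],s["eef_pos"])
a=capture("wrist");b=capture("side");np.save("w3.npy",get_calibration("wrist"),allow_pickle=True)
cv2.imwrite("pics/w3.png",a);b=cv2.resize(b[170:270,200:320],(480,400),interpolation=3)
cv2.imwrite("pics/w3v.png",np.hstack([cv2.resize(a[150:400,150:450],(320,267),interpolation=3),b[:267]*1]) if 0 else np.hstack([cv2.resize(a[120:400,140:420],(320,320),interpolation=3),b[:320]]))
E
```

```text
0.0022658769651383646 0.0 [0.61122798 0.13528237 0.03046754]
```

View pics/w3v.png

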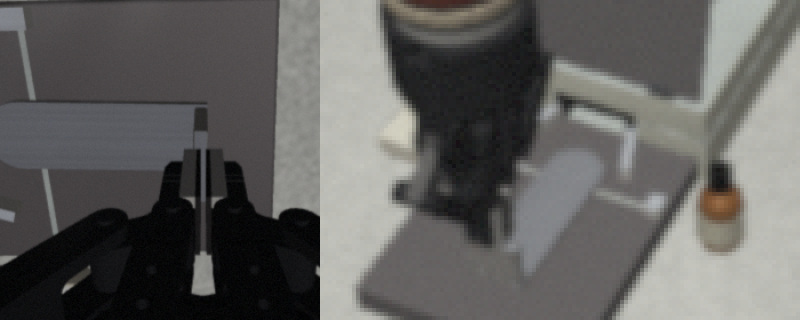

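The wrist crop shows the fingers at the tab, with the tab's near edge at (200,105–150) leading into the gap between them. I can't tell yet whether they hold it, so I'll close fully and read the force.

>>> servo_tool(turn=[[0, 0, 0], [0, 0, 0], [0, 0, 0]], offset=[[0, 0, 0], [0, 0, 0], [0, 0, 0]], gripper=[0, 0, 0], grip_force=40)

```text
time_s: 4.22
eef_pos: [0.6112, 0.1353, 0.0304]
tool_rot: [-180.0, 0.0, 161.4]
wrist_force: [-0.4, 0.1, 0.5]
grip_width: -0.0002
grip_force: 0.0
```

```bash
python3 - <<'E'
from h import *
c=get_calibration("wrist");s=manip.observe();p=s["eef_pos"];Rt=R.from_euler("xyz",s["tool_rot"],degrees=True)
for q in([0,0,0],[.011,0,0],[-.011,0,0],[.011,0,-.03],[.011,.0145,0],[.011,-.0145,0]):
    u=proj(c,p+Rt.apply(q))[0];print(q,u,((u-[140,120])*320/280).round(0))
im=capture("wrist");cv2.imwrite("pics/w4.png",im)
old=cv2.imread("pics/w3.png");print("diff",np.abs(im.astype(int)-old).mean())
# expected tab outline from w2 estimate
t=np.array([.57519298,.00731495]);r=R.from_euler("z",-106.996,degrees=True)
for q in([-131,-19,54],[-136,-19,54],[-130,14,54],[-135,14,54],[-136,-19,24],[-130.5,-8,54]):
    w=r.apply(np.array(q)/1e3)+[*t,0];print("tab",q,((proj(c,w)[0]-[140,120])*320/280).round(0))
E
```

```text
[0, 0, 0] [316.43083921 244.38894586] [202. 142.]
[0.011, 0, 0] [316.43422761 225.77068726] [202. 121.]
[-0.011, 0, 0] [316.42757146 262.34429198] [202. 163.]
[0.011, 0, -0.03] [316.29318313 250.58070522] [201. 149.]
[0.011, 0.0145, 0] [343.32967324 225.79116402] [232. 121.]
[0.011, -0.0145, 0] [289.53540111 225.75020792] [171. 121.]
diff 2.734619791666667
tab [-131, -19, 54] [196. 131.]
tab [-136, -19, 54] [208. 131.]
tab [-130, 14, 54] [196. 201.]
tab [-135, 14, 54] [207. 201.]
tab [-136, -19, 24] [207. 106.]
tab [-130.5, -8, 54] [196. 156.]
```

The fingers shut to zero without touching the tab, so where they really are disagrees with what I assumed. I'll check with the projected TCP marked in both views.

```bash
python3 - <<'E'
from h import *
s=manip.observe();p=s["eef_pos"];Rt=R.from_euler("xyz",s["tool_rot"],degrees=True)
out=[]
for n,(x0,y0,x1,y1) in dict(wrist=(240,160,400,320),side=(200,160,320,280),).items():
    c=get_calibration(n);im=capture(n);k=400/(x1-x0)
    v=cv2.resize(im[y0:y1,x0:x1],(400,400),interpolation=3);v=cv2.convertScaleAbs(v,alpha=1.8)
    for q,col in(([0,0,0],(0,0,255)),([0,0,-.03],(0,255,0)),([.011,0,0],(255,0,255)),([-.02,0,0],(255,255,0))):
        u=(proj(c,p+Rt.apply(q))[0]-[x0,y0])*k;cv2.circle(v,tuple(int(a) for a in u),3,col,-1)
    out.append(v)
cv2.imwrite("pics/w5v.png",np.hstack(out))
E
```

```text
(no output)
```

View pics/w5v.png

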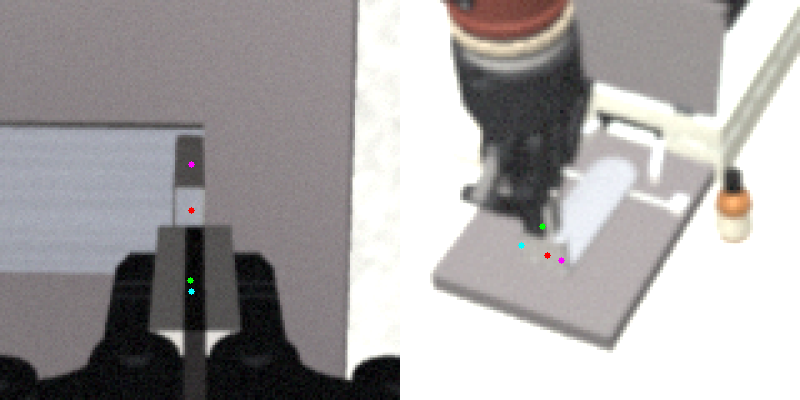

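>>> servo_tool(turn=[[0, 0, 0], [0, 0, 0], [0, 0, 0], [0, 0, 0], [0, 0, 0], [0, 0, 0], [0, 0, 0], [0, 0, 0], [0, 0, 0], [0, 0, 0], [0, 0, 0], [0, 0, 0]], offset=[[0, 0, 0], [0, 0, 0], [0, 0, 0], [0, 0, 0], [0, 0, 0.005], [0, 0, 0.005], [0, 0, 0], [0, 0, 0], [0, 0, 0], [0, 0, 0], [0, 0, 0], [0, 0, 0]], gripper=[0.035, 0.035, 0.035, 0.035, 0.035, 0.035, 0.035, 0, 0, 0, 0, 0], grip_force=25)

```text
time_s: 5.37
eef_pos: [0.611, 0.1353, 0.0203]
tool_rot: [-180.0, -0.0, 161.4]
wrist_force: [-0.9, -0.6, -0.1]
grip_width: 0.0054
grip_force: 28.1
```

```bash
python3 -c "
from h import *
s=manip.observe();print(manip.hold_point_z,s['grip_width'],s['grip_force'],s['wrist_force'],s['wrist_torque'])"
```

```text
0.0187 0.005442987414930963 28.110157549381256 [-0.85523695 -0.59435979 -0.11160741] [-0.02619351  0.00238183 -0.01953952]
```

The fingers now hold the tab (width 5.4 mm, 28 N). The real tips sit about 25–30 mm above the reported TCP. I'll regrip 10 mm deeper for a firmer hold.

>>> servo_tool(turn=[[0, 0, 0], [0, 0, 0], [0, 0, 0], [0, 0, 0], [0, 0, 0], [0, 0, 0], [0, 0, 0], [0, 0, 0], [0, 0, 0], [0, 0, 0], [0, 0, 0], [0, 0, 0]], offset=[[0, 0, 0], [0, 0, 0], [0, 0, 0], [0, 0, 0.005], [0, 0, 0.005], [0, 0, 0], [0, 0, 0], [0, 0, 0], [0, 0, 0], [0, 0, 0], [0, 0, 0], [0, 0, 0]], gripper=[0.03, 0.03, 0.03, 0.03, 0.03, 0.03, 0.03, 0, 0, 0, 0, 0], grip_force=30)

```text
time_s: 6.37
eef_pos: [0.6113, 0.1353, 0.0105]
tool_rot: [180.0, 0.0, 161.4]
wrist_force: [0.3, -0.7, -1.4]
grip_width: 0.0051
grip_force: 33.9
```

```bash
python3 -c "
from h import *
s=manip.observe();print(s['eef_pos'],s['tool_rot'],s['grip_width'],s['grip_force'],s['wrist_force'])
t=np.array([.5756,.0075]);r=R.from_euler('z',-106.85,degrees=True)
print(r.inv().apply(np.r_[s['eef_pos'][:2]-t,0])*1e3)"
```

```text
[0.61132744 0.13530618 0.01053957] [1.79986606e+02 2.01254675e-02 1.61388588e+02] 0.00510117746612131 33.937193155288696 [ 0.32644429 -0.66531497 -1.40277587]
[-132.67527075   -2.85325659    0.        ]
```

>>> servo_tool(turn=[[0, 0, -0.016], [0, 0, -0.015], [0, 0, 0], [0, 0, 0], [0, 0, 0], [0, 0, 0], [0, 0, 0], [0, 0, 0], [0, 0, 0], [0, 0, 0], [0, 0, 0], [0, 0, 0], [0, 0, 0], [0, 0, 0]], offset=[[0, 0, 0], [0, 0, 0], [-0.003, 0, 0], [0, 0, 0], [0, -0.008, 0], [0, -0.008, 0], [0, -0.008, 0], [0, -0.008, 0], [0, -0.008, 0], [0, -0.008, 0], [0, -0.008, 0], [0, -0.008, 0], [0, 0, 0], [0, 0, 0]], gripper=[0, 0, 0, 0, 0, 0, 0, 0, 0, 0, 0, 0, 0, 0])

```text
time_s: 7.53
eef_pos: [0.5951, 0.0715, 0.0105]
tool_rot: [-179.9, -0.0, 163.1]
wrist_force: [-1.4, -2.6, 3.2]
grip_width: 0.005
grip_force: 34.2
```

```bash
python3 - <<'E'
from h import *
s=manip.observe();print(s['eef_pos'],s['tool_rot'],s['grip_width'],s['grip_force'],s['wrist_force'])
t=np.array([.5756,.0075]);r=R.from_euler('z',-106.85,degrees=True)
print(r.inv().apply(np.r_[s['eef_pos'][:2]-t,0])*1e3)
np.save("w6.npy",get_calibration("wrist"),allow_pickle=True);im=capture("wrist");cv2.imwrite("pics/w6.png",im)
cv2.imwrite("pics/w6v.png",cv2.resize(cv2.convertScaleAbs(im[80:330,190:520],alpha=1.7),(792,600),interpolation=3))
E
```

```text
[0.59509144 0.07153367 0.01051873] [-1.79881432e+02 -1.49429746e-02  1.63149330e+02] 0.004992608663637247 34.24448847770691 [-1.44274183 -2.61147444  3.18650933]
[-66.93443319   0.09335353   0.        ]
```

View pics/w6v.png

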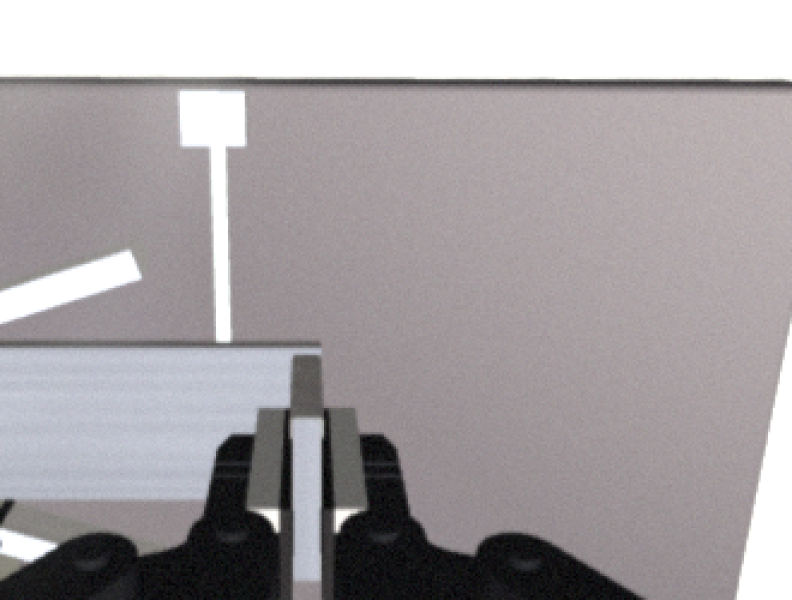

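The view shows the line from (218,150) to (223,342) and the pointer block at (212,118). The blade's rear -y corner is at (321,345). The tab is well gripped and the blade is square in the funnel.

```bash
cat > m.py <<'E'
from h import *
def meas(im,c,corner,rows=(150,218)):
    g=cv2.GaussianBlur(im.mean(2),(3,3),0);pts=[]
    return g
E
python3 - <<'E'
from h import *
c=np.load("w6.npy",allow_pickle=True).item();g=cv2.imread("pics/w6.png").mean(2)
pts=[]
for v in range(146,220,3):
    row=g[v,268:296];w=np.clip(row-np.median(row)-8,0,None);pts.append((268+(w*np.arange(28)).sum()/w.sum(),v))
L=np.array([onz(c,u,v,.02) for u,v in pts])[:,:2]
m=L.mean(0);d=np.linalg.svd(L-m)[2][0];print("line px",pts[0],pts[-1],"dir deg",np.degrees(np.arctan2(d[1],d[0])), "resid mm",np.abs((L-m)@[-d[1],d[0]]).max()*1e3)
# rear edge: profile along rows just below blade's edge
for v in(226,228,232,236,240,246): print(v,g[v,300:334].round().astype(int))
for u,v,z in((324,224.5,.024),(324,224.5,.02)):
    q=onz(c,u,v,z)[:2]; print("dist mm",(q-m)@np.array([-d[1],d[0]])*1e3)
q=manip.observe()["eef_pos"][:2];print("tcp dist",(q-m)@np.array([-d[1],d[0]])*1e3)
E
```

```text
line px (np.float64(280.4635818337618), 146) (np.float64(282.63903950426027), 218) dir deg -16.99727797224644 resid mm 0.049207170847471116
226 [116 116 114 116 115 117 113 116 116 117 115 115 115 115 112 113 114 115
 114 115 112 113 114 110  88  86  87  86  87  88  88  90  88  89]
228 [120 118 118 118 120 119 119 119 116 120 117 112  78  62  61  62  60  56
  57  57  58  60  67  81  88  85  87  87  86  89  89  85  84  87]
232 [114 118 116 116 113 118 117 116 116 117 110  91  59  54  57  52  52  49
  53  53  51  52  53  61  85  89  87  86  86  87  87  89  86  88]
236 [117 117 119 115 117 116 118 120 117 119 109  82  57  52  53  53  53  55
  55  54  55  53  52  61  77  85  86  83  85  88  89  84  88  85]
240 [116 118 115 115 116 116 116 118 115 119 107  68  55  49  50  52  53  51
  53  49  52  51  54  57  73  85  88  86  87  88  88  84  87  87]
246 [118 118 117 116 118 118 117 117 115 119 109  62  54  51  56  52  55  55
  54  56  52  51  51  54  65  86  88  87  86  84  87  88  88  85]
dist mm 20.880488356173792
dist mm 20.963966279031382
tcp dist 17.471057325609856
```

>>> servo_tool(turn=[[0, 0, 0], [0, 0, 0], [0, 0, 0], [0, 0, 0], [0, 0, 0]], offset=[[0, -0.006, 0], [0, -0.006, 0], [0, -0.005, 0], [0, 0, 0], [0, 0, 0]], gripper=[0, 0, 0, 0, 0])

```text
time_s: 8.0
eef_pos: [0.5905, 0.0562, 0.0105]
tool_rot: [-180.0, 0.0, 163.2]
wrist_force: [0.3, -0.5, 2.4]
grip_width: 0.005
grip_force: 34.3
```

```bash
cat > m.py <<'E'
from h import *
import sys
def meas(name):
    c=get_calibration("wrist");s=manip.observe();im=capture("wrist");cv2.imwrite(f"pics/{name}.png",im);g=im.mean(2)
    r=R.from_euler("z",-106.95,degrees=True);t=np.array([.5756,.0075,0])
    pts=[]
    a=proj(c,r.apply([-.05,-.052,.02])+t)[0];b=proj(c,r.apply([-.05,-.024,.02])+t)[0]
    for v in range(int(a[1])+1,int(b[1])-1,2):
        x0=int(a[0]+(b[0]-a[0])*(v-a[1])/(b[1]-a[1]))-9
        row=g[v,x0:x0+19];w=np.clip(row-np.median(row)-8,0,None);pts.append((x0+(w*np.arange(19)).sum()/w.sum(),v))
    L=np.array([onz(c,u,v,.02) for u,v in pts])[:,:2];m=L.mean(0);d=np.linalg.svd(L-m)[2][0];n=np.array([-d[1],d[0]]);n*=np.sign(n[1])
    print("res",np.abs((L-m)@n).max()*1e3,"deg",np.degrees(np.arctan2(d[1],d[0])),"tcp",(s["eef_pos"][:2]-m)@n*1e3,s["eef_pos"],s["tool_rot"],s["grip_width"],s["wrist_force"])
    # rear edge at blade's -y side, z .024, y about -17: rows
    x,y=proj(c,r.apply([-.05,-.017,.024])+t)[0]
    return c,g,m,n
def d(c,m,n,u,v,z): return (onz(c,u,v,z)[:2]-m)@n*1e3
E
python3 - <<'E'
from m import *
c,g,m,n=meas("w7")
for v in range(222,234,1): print(v,g[v,300:334].round().astype(int))
for u in(323,324,325):print(u,d(c,m,n,u,226,.024))
E
```

```text
res 0.02882313585656693 deg -16.850273223259496 tcp 1.0089363744077793 [0.59050381 0.05624338 0.01050516] [-1.79952666e+02  6.66991848e-03  1.63166169e+02] 0.005006029108538577 [ 0.31365619 -0.50500769  2.43365835]
222 [ 67  68  70  72  70  72  70  68  71  69  71  84 119 125 125 125 120  98
  73  68  67  70  69  75  92  96  94  96  93  93  91  95  94  94]
223 [59 55 61 56 59 60 57 60 61 61 60 62 69 69 69 67 69 64 61 61 59 56 59 68
 90 94 91 93 96 94 96 93 94 97]
224 [79 80 77 80 78 78 77 78 80 76 77 75 79 78 79 77 78 81 77 77 82 78 78 82
 94 96 91 95 93 94 94 93 94 94]
225 [110 110 111 110 112 112 110 110 110 107 112 112 111 109 111 111 112 111
 112 109 110 111 111 108  97  95  94  94  95  92  95  92  96  91]
226 [124 126 124 124 125 127 124 125 124 124 126 124 121 125 121 122 122 122
 123 121 122 125 126 117  95  94  93  92  92  91  92  94  92  93]
227 [127 127 129 126 127 126 126 127 126 127 125 124 113 108 105 106 105 106
 104 105 105 105 107 110  95  92  92  94  93  94  94  92  92  92]
228 [130 128 127 127 127 128 127 128 129 129 126 118  89  67  67  66  61  65
  63  62  62  62  70  85  93  95  94  93  94  92  94  93  93  94]
229 [129 130 129 130 130 125 128 127 129 129 126 109  70  59  57  58  57  57
  59  58  54  55  57  69  90  92  93  97  94  97  91  94  93  91]
230 [127 126 129 131 125 129 127 129 128 127 122 103  67  60  59  55  56  58
  59  57  54  54  55  64  90  91  92  95  95  96  93  93  93  94]
231 [125 127 126 126 125 125 128 126 128 126 120  95  67  60  57  58  57  56
  56  57  58  58  58  64  92  95  94  93  93  93  94  94  91  92]
232 [125 125 125 125 126 127 124 126 123 123 119  97  65  60  59  57  56  58
  55  56  57  55  56  68  91  93  94  96  92  95  94  91  95  94]
233 [126 124 126 126 124 126 123 125 124 122 120  97  68  60  63  59  61  56
  58  59  60  56  56  66  83  95  94  96  93  95  94  94  92  94]
323 4.332414325832079
324 4.828963387540218
325 5.325511625628025
```

>>> servo_tool(turn=[[0, 0, 0], [0, 0, 0], [0, 0, 0], [0, 0, 0], [0, 0, 0]], offset=[[0, -0.0025, 0], [0, -0.002, 0], [0, 0, 0], [0, 0, 0], [0, 0, 0]], gripper=[0, 0, 0, 0, 0])

```text
time_s: 8.47
eef_pos: [0.5894, 0.0527, 0.0105]
tool_rot: [180.0, 0.0, 163.2]
wrist_force: [1.2, 1.1, 2.4]
grip_width: 0.0049
grip_force: 34.3
```

```bash
python3 - <<'E'
from m import *
c,g,m,n=meas("w8")
for v in range(216,232,1): print(v,g[v,312:334].round().astype(int))
for u in(323,324,325):print(u,d(c,m,n,u,224,.022))
E
```

```text
res 0.0534628400357432 deg -16.971174468489615 tcp -2.644266430722221 [0.58942113 0.05269432 0.01051074] [1.79989163e+02 1.42526261e-02 1.63170433e+02] 0.004934586070468412 [1.22949263 1.13361844 2.44496779]
216 [ 95 100  94  95  95  96 112 161 178 180 183 181 171 121  97  94  94  95
  97  96  95  95]
217 [ 96  96  96  97  98  95 110 160 179 182 181 181 172 121  97  96  96  95
  94  96  94  96]
218 [ 93  95  96  96  96  95 112 160 180 181 182 181 172 122  97  92  94  96
  94  94  94  94]
219 [ 95  96  94  94  95  96 112 158 178 183 182 182 169 124  97  96  95  93
  93  92  96  95]
220 [ 92  94  93  92  98  96 112 159 181 179 183 181 173 120  97  94  94  94
  96  97  95  93]
221 [ 85  86  84  84  81  87 100 147 168 169 170 170 170 117  98  96  95  97
  95  93  95  94]
222 [ 66  66  63  65  63  66  77 106 126 128 128 140 167 121  96  97  98  95
  94  94  93  97]
223 [ 59  55  58  63  58  57  59  66  67  69  72 101 162 119  98  95  95  96
  95  95  96  96]
224 [ 80  80  79  78  81  78  76  81  78  81  83 107 166 119  97  93  97  94
  97  95  96  93]
225 [111 112 112 114 113 114 113 111 111 113 117 130 167 117  97  96  96  99
  97  93  95  98]
226 [124 124 124 124 124 126 125 121 125 123 125 138 165 106  96  95  95  95
  97  96  97  94]
227 [117 108 106 107 104 106 103 107 108 108 112 131 163 105  95  95  95  96
  92  96  94  93]
228 [ 90  72  64  64  65  66  64  63  60  64  76 110 161 108  92  95  96  95
  95  96  96  96]
229 [ 78  62  57  59  60  58  55  58  56  57  59  98 162 107  93  95  96  96
  98  94  93  94]
230 [ 67  58  58  60  58  59  57  55  56  58  57  95 161 104  97  94  98  95
  94  95  92  93]
231 [ 67  59  58  58  58  56  59  58  58  56  59  91 154 106  94  93  94  96
  96  94  99  95]
323 0.6719500590463982
324 1.1738762056847833
325 1.6758047554944009
```

>>> servo_tool(turn=[[0, 0, 0], [0, 0, 0], [0, 0, 0], [0, 0, 0], [0, 0, 0], [0, 0, 0]], offset=[[0, -0.0008, 0], [0, 0, 0], [0, 0, 0], [0, 0, 0], [0, 0, 0], [0, 0, 0]], gripper=[0, 0, 0, 0, 0, 0])

```text
time_s: 9.02
eef_pos: [0.5892, 0.0519, 0.0105]
tool_rot: [180.0, 0.0, 163.2]
wrist_force: [1.2, 1.8, 2.8]
grip_width: 0.0049
grip_force: 34.3
```

```bash
python3 - <<'E'
from m import *
c,g,m,n=meas("w9")
for v in (218,219,220,223,224,229,230): print(v,g[v,316:330].round().astype(int))
E
```

```text
res 0.04976963316151291 deg -16.98286126123689 tcp -3.41533049462492 [0.58919765 0.05194244 0.01051778] [1.79984301e+02 1.44300404e-02 1.63167135e+02] 0.00485205027034597 [1.18032885 1.841435   2.81563453]
218 [ 93  97  93 102 133 176 180 181 183 175 151 102  96  95]
219 [ 96  96  95 103 133 174 180 181 181 179 153 102  95  96]
220 [ 93  93  93 100 132 176 179 180 182 176 152 104  97  97]
223 [ 64  58  64  61  61  68  72 103 174 175 152 105  97  96]
224 [ 81  75  79  80  80  79  81 109 175 178 154 104  98  95]
229 [ 59  56  53  57  55  56  61  98 175 179 153 106  95  95]
230 [ 56  59  58  56  58  55  59  91 167 177 147 102  95  97]
```

The rear edge is at column 323.25 and the line's centre at 323.2, so they are level. Releasing and rising.

>>> servo_tool(turn=[[0, 0, 0], [0, 0, 0], [0, 0, 0], [0, 0, 0], [0, 0, 0], [0, 0, 0]], offset=[[0, 0, 0], [0, 0, 0], [0, 0, 0], [0, 0, 0], [0, 0, 0], [0, 0, 0]], gripper=[0.008, 0.012, 0.02, 0.025, 0.025, 0.025])

```text
time_s: 9.57
eef_pos: [0.5884, 0.0517, 0.01]
tool_rot: [-180.0, -0.1, 163.2]
wrist_force: [0.7, 0.5, 0.8]
grip_width: 0.0248
grip_force: 0.0
```

```bash
python3 - <<'E'
from m import *
c,g,m,n=meas("w10")
for v in (218,219,220,223,224,229,230): print(v,g[v,316:330].round().astype(int))
E
```

```text
res 0.057377912603152184 deg -16.941383081751887 tcp -3.9272208503937316 [0.58843313 0.05167376 0.01004216] [-1.79969644e+02 -6.31981348e-02  1.63163545e+02] 0.02484726280540321 [0.72719775 0.4958273  0.8427771 ]
218 [ 97  95  94  97 100 134 178 182 182 181 175 155 100  95]
219 [ 98  96  94  95  99 129 176 179 180 181 178 153 102  94]
220 [ 94  95  95  99 100 132 177 178 183 181 176 156 105  95]
223 [ 78  77  74  71  82 108 150 154 163 182 178 153 103  94]
224 [ 62  60  59  57  63  67  87  97 132 176 179 152 105  92]
229 [ 82  84  84  83  82  82  85 104 138 178 176 140 102  95]
230 [ 59  60  58  59  59  57  59  74 119 180 175 137  99  95]
```

Released, and the blade is still level to within 0.1 mm (edge 324.0, line 324.2). Next I'll rise straight up, clear the cover and go behind it.

>>> servo_tool(turn=[[0, 0, 0], [0, 0, 0], [0, 0, 0], [0, 0, 0], [0, 0, 0], [0, 0, 0], [0, 0, 0], [0, 0, 0], [0, 0, 0], [0, 0, 0], [0, 0, 0], [0, 0, 0], [0, 0, 0], [0, 0, 0]], offset=[[0, 0, -0.01], [0, 0, -0.01], [0, 0, -0.02], [0, 0, -0.03], [0, 0, -0.03], [0, 0, -0.03], [0, 0, -0.03], [0, 0, -0.02], [0, 0, 0], [0, -0.03, 0], [0, -0.03, 0], [0, -0.03, 0], [0, -0.03, 0], [0, 0, 0]], gripper=[0.025, 0.025, 0.025, 0.025, 0.025, 0.02, 0.01, 0, 0, 0, 0, 0, 0, 0])

```text
time_s: 10.78
eef_pos: [0.5523, -0.0676, 0.1898]
tool_rot: [-179.8, -0.1, 162.9]
wrist_force: [0.7, 0.6, -1.3]
grip_width: -0.0003
grip_force: 0.0
```

```bash
cat > st.py <<'E'
from h import *
s=manip.observe();r=R.from_euler("z",-106.95,degrees=True)
print("reader",(r.inv().apply(s["eef_pos"]-[.5756,.0075,0])*1e3).round(1),s["joints"].round(0),s["grip_width"],s["wrist_force"])
E
python3 st.py; python3 - <<'E'
from h import *
im=capture("side");cv2.imwrite("pics/s2.png",im);cv2.imwrite("pics/s2v.png",cv2.resize(cv2.convertScaleAbs(im[90:270,200:340],alpha=1.6),(467,600),interpolation=3))
E
```

```text
reader [ 78.7  -0.4 189.8] [-14.   5. 102.  -0.  73. -87.] -0.0003390956682460828 [ 0.71326621  0.57524451 -1.33330144]
```

View pics/s2v.png

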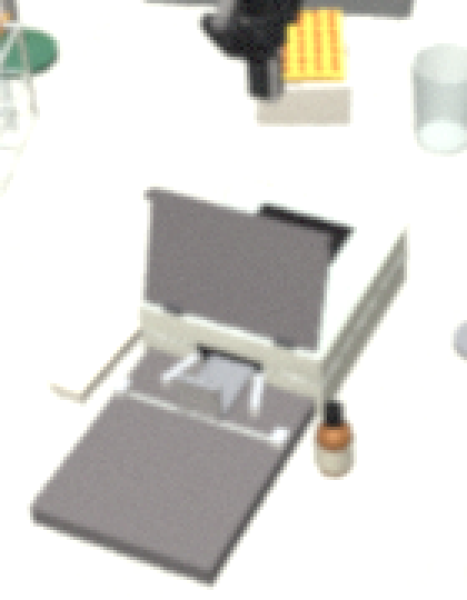

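The side view shows the blade in the slot with its tab at the line. The cover is still up, with its edge at (150–330,190–235), and the fingers are behind it with their tips at (265,97).

```bash
python3 - <<'E'
from h import *
c=get_calibration("side");s=manip.observe()
for h in(0,.01,.02,.03):print(h,proj(c,s["eef_pos"]+[0,0,h])[0])
g=cv2.imread("pics/s2.png").mean(2)
for u in(277,279,281):print(u,g[108:132,u].round().astype(int))
E
```

```text
0 [279.71407501 128.86620359]
0.01 [279.5418898  125.33650791]
0.02 [279.36724937 121.75648166]
0.03 [279.19010083 118.1250406 ]
277 [ 17  29  37  34  34  35  31  35  35  36  55  93 126 137 137 136 134 131
 142 153 166 168 167 166]
279 [ 34  34  39  36  32  34  35  34  33  32  40  67 105 121 125 129 127 126
 131 145 164 169 170 168]
281 [ 74  80  83  82  77  76  77  77  77  76  77  90 103 120 126 125 126 128
 130 144 163 169 168 168]
```

>>> servo_tool(turn=[[0, 0, 0], [0, 0, 0], [0, 0, 0], [0, 0, 0], [0, 0, 0]], offset=[[0, 0, 0.025], [0, 0, 0.03], [0, 0, 0.024], [0, 0, 0], [0, 0, 0]], gripper=[0, 0, 0, 0, 0])

```text
time_s: 11.25
eef_pos: [0.5525, -0.062, 0.1096]
tool_rot: [-180.0, -0.3, 163.2]
wrist_force: [0.6, 0.6, 1.2]
grip_width: 0.0001
grip_force: 0.0
```

```bash
python3 st.py
```

```text
reader [ 73.2  -1.8 109.6] [-14.  10. 106.   0.  64. -87.] 0.00013037437156292954 [0.57376547 0.62649088 1.21722791]
```

>>> servo_tool(turn=[[0, 0, 0], [0, 0, 0], [0, 0, 0], [0, 0, 0], [0, 0, 0], [0, 0, 0], [0, 0, 0], [0, 0, 0], [0, 0, 0]], offset=[[0, 0.01, 0], [0, 0.01, 0], [0, 0.008, 0], [0, 0.008, 0], [0, 0.008, 0], [0, 0.008, 0], [0, 0.008, 0], [0, 0.008, 0], [0, 0, 0]], gripper=[0, 0, 0, 0, 0, 0, 0, 0, 0])

```text
time_s: 12.0
eef_pos: [0.5747, 0.004, 0.1118]
tool_rot: [179.9, 0.1, 163.2]
wrist_force: [0.2, -0.2, -0.6]
grip_width: 0.0001
grip_force: 0.0
```

```bash
python3 st.py
```

```text
reader [  3.6   0.2 111.8] [ -7.  12. 104.   0.  64. -80.] 7.833677187535153e-05 [ 0.19895488 -0.21073688 -0.61668354]
```

>>> servo_tool(turn=[[0, 0, 0], [0, 0, 0], [0, 0, 0], [0, 0, 0], [0, 0, 0], [0, 0, 0], [0, 0, 0], [0, 0, 0]], offset=[[0, 0.01, 0.001], [0, 0.009, 0.004], [0, 0.008, 0.004], [0, 0.007, 0.005], [0, 0.005, 0.007], [0, 0.005, 0.008], [0, 0.005, 0.007], [0, 0, 0]], gripper=[0, 0, 0, 0, 0, 0, 0, 0])

```text
time_s: 12.67
eef_pos: [0.5868, 0.05, 0.0729]
tool_rot: [-180.0, -0.2, 163.2]
wrist_force: [-0.3, -0.4, -0.5]
grip_width: 0.0001
grip_force: 0.0
```

```bash
python3 st.py; python3 - <<'E'
from h import *
b=capture("scene");cv2.imwrite("pics/c3.png",b);o=cv2.imread("pics/scene0.png")
c=get_calibration("scene");r=R.from_euler("z",-106.95,degrees=True)
for th in(108,40,33,20,0):
    a=np.radians(th);print(th,[proj(c,r.apply([-.09*np.cos(a),y,.0685+.09*np.sin(a)])+[.5756,.0075,0])[0].round(0) for y in(-.07,.07)])
d=np.abs(b.astype(int)-o).sum(2)[180:320,240:430]>60;print(np.argwhere(d).min(0)+[180,240],np.argwhere(d).max(0)+[180,240])
E
```

```text
reader [-43.9  -1.7  72.9] [ -2.  16. 103.   0.  61. -75.] 0.0001344983249374114 [-0.25265189 -0.39867651 -0.46683323]
108 [array([325., 202.]), array([334., 257.])]
40 [array([365., 203.]), array([377., 257.])]
33 [array([368., 205.]), array([379., 259.])]
20 [array([371., 208.]), array([382., 262.])]
0 [array([372., 214.]), array([383., 267.])]
[180 324] [274 393]
```

```bash
cat > cov.py <<'E'
from h import *
# for each hypothesised angle, compare picture with the start picture along the cover's strip near y=+-60
b=capture("scene");o=cv2.imread("pics/scene0.png");c=get_calibration("scene");r=R.from_euler("z",-106.95,degrees=True)
for th in(108,90,70,50,40,30,20,10,0):
    a=np.radians(th);L=[]
    for y in(-.062,.062):
        for q in(.05,.07,.085):
            u=proj(c,r.apply([-q*np.cos(a)+.005*np.sin(a),y,.066+q*np.sin(a)+.005*np.cos(a)])+[.5756,.0075,0])[0].round().astype(int)
            L.append((int(b[u[1],u[0]].mean()),int(o[u[1],u[0]].mean())))
    print(th,L)
E
python3 cov.py
```

```text
108 [(111, 56), (115, 59), (114, 90), (112, 35), (110, 64), (111, 89)]
90 [(118, 106), (113, 104), (114, 104), (59, 56), (59, 56), (59, 57)]
70 [(105, 103), (86, 106), (22, 104), (63, 60), (69, 69), (65, 71)]
50 [(21, 21), (29, 107), (70, 104), (57, 56), (61, 56), (60, 71)]
40 [(19, 39), (30, 109), (52, 111), (58, 81), (58, 58), (59, 57)]
30 [(20, 64), (30, 104), (36, 106), (59, 60), (59, 57), (57, 59)]
20 [(19, 106), (26, 107), (30, 109), (58, 58), (57, 60), (48, 59)]
10 [(22, 108), (20, 109), (14, 111), (60, 59), (55, 59), (51, 59)]
0 [(25, 112), (18, 107), (22, 109), (54, 58), (60, 60), (48, 57)]
```

>>> servo_tool(turn=[[0, 0, 0], [0, 0, 0], [0, 0, 0], [0, 0, 0], [0, 0, 0], [0, 0, 0]], offset=[[0, 0.005, 0.005], [0, 0.005, 0.005], [0, 0.005, 0.005], [0, 0.005, 0.005], [0, 0.003, 0.003], [0, 0, 0]], gripper=[0, 0, 0, 0, 0, 0])

```text
time_s: 13.27
eef_pos: [0.5944, 0.072, 0.0513]
tool_rot: [180.0, -0.1, 163.2]
wrist_force: [-0.2, -0.5, 0.1]
grip_width: 0.0001
grip_force: 0.0
```

>>> servo_tool(turn=[[0, 0, 0], [0, 0, 0], [0, 0, 0]], offset=[[0, 0, 0.002], [0, 0, 0.002], [0, 0, 0]], gripper=[0, 0, 0])

```text
time_s: 13.52
eef_pos: [0.5949, 0.0712, 0.0482]
tool_rot: [180.0, 0.0, 163.2]
wrist_force: [0.3, -0.0, 0.5]
grip_width: -0.0
grip_force: 0.0
```

```bash
python3 st.py
```

```text
reader [-66.5  -0.1  48.2] [  0.  19. 102.   0.  59. -73.] -4.832038032717087e-05 [ 0.2685474  -0.01169447  0.46258605]
```

Tips are at about z 75. I'll go down in small steps until the end stop shows in the force.

>>> servo_tool(turn=[[0, 0, 0], [0, 0, 0], [0, 0, 0], [0, 0, 0]], offset=[[0, 0, 0.0015], [0, 0, 0.0015], [0, 0, 0.001], [0, 0, 0]], gripper=[0, 0, 0, 0])

```text
time_s: 13.85
eef_pos: [0.5949, 0.0709, 0.0443]
tool_rot: [180.0, 0.0, 163.2]
wrist_force: [0.2, 0.6, 1.1]
grip_width: -0.0
grip_force: 0.2
```

>>> servo_tool(turn=[[0, 0, 0], [0, 0, 0], [0, 0, 0]], offset=[[0, 0, 0.001], [0, 0, 0.001], [0, 0, 0]], gripper=[0, 0, 0])

```text
time_s: 14.1
eef_pos: [0.595, 0.0709, 0.0431]
tool_rot: [-180.0, -0.0, 163.2]
wrist_force: [-1.8, 0.0, 5.0]
grip_width: -0.0
grip_force: 2.4
```

>>> servo_tool(turn=[[0, 0, 0], [0, 0, 0], [0, 0, 0]], offset=[[0, 0, 0.001], [0, 0, 0.001], [0, 0, 0]], gripper=[0, 0, 0])

```text
time_s: 14.35
eef_pos: [0.595, 0.0709, 0.043]
tool_rot: [-180.0, -0.0, 163.2]
wrist_force: [-5.0, 1.0, 12.6]
grip_width: -0.0
grip_force: 6.8
```

>>> servo_tool(turn=[[0, 0, 0], [0, 0, 0], [0, 0, 0]], offset=[[0, 0, 0.001], [0, 0, 0.001], [0, 0, 0]], gripper=[0, 0, 0])

```text
time_s: 14.6
eef_pos: [0.5951, 0.071, 0.0429]
tool_rot: [-180.0, -0.1, 163.2]
wrist_force: [-9.6, 0.7, 23.0]
grip_width: 0.0002
grip_force: 11.1
```

That is a hard stop with the tip at z ≈ 0.070, level with the closed cover's top. Retreating.

>>> servo_tool(turn=[[0, 0, 0], [0, 0, 0], [0, 0, 0], [0, 0, 0], [0, 0, 0], [0, 0, 0], [0, 0, 0], [0, 0, 0], [0, 0, 0], [0, 0, 0], [0, 0, 0], [0, 0, 0], [0, 0, 0]], offset=[[0, 0, -0.004], [0, 0, -0.01], [0, 0, -0.03], [0, 0, -0.03], [0, 0, -0.03], [0, 0, -0.03], [0, 0, -0.03], [0, 0, -0.03], [0.03, 0.02, 0], [0.03, 0.02, 0], [0.03, 0.02, 0], [0.03, 0.02, 0], [0, 0, 0]], gripper=[0, 0, 0, 0, 0, 0, 0, 0, 0, 0, 0, 0, 0])

```text
time_s: 15.68
eef_pos: [0.4989, 0.1861, 0.232]
tool_rot: [179.9, -0.2, 163.4]
wrist_force: [-0.4, 0.2, -0.2]
grip_width: 0.0001
grip_force: 0.0
```

```bash
python3 st.py; python3 - <<'E'
from h import *
c=get_calibration("side");im=capture("side");cv2.imwrite("pics/s3.png",im);g=im.mean(2);r=R.from_euler("z",-106.95,degrees=True)
# profile in side view along reader x (y=+-.04) at closed cover top height: edge should be at x=-90
for y in(-.04,.04):
    xs=np.arange(-.11,-.06,.002);print(y,[int(g[int(round(v)),int(round(u))]) for u,v in [proj(c,r.apply([x,y,.071])+[.5756,.0075,0])[0] for x in xs]])
cs=get_calibration("scene");b=capture("scene");cv2.imwrite("pics/c4.png",b);o=cv2.imread("pics/scene0.png")
for y in(-.05,0,.05):
    xs=np.arange(-.11,0.01,.005);print(y,[int(b[int(round(v)),int(round(u))].mean()) for u,v in [proj(cs,r.apply([x,y,.071])+[.5756,.0075,0])[0] for x in xs]])
# things on the bench outside reader/arm unchanged?
for n,im,ref in(("side",im,"side0"),("scene",b,"scene0")):
    k=(cv2.absdiff(cv2.GaussianBlur(im,(5,5),0),cv2.GaussianBlur(cv2.imread(f"pics/{ref}.png"),(5,5),0)).sum(2)>45).astype(np.uint8)
    nn,_,st,_=cv2.connectedComponentsWithStats(k);print(n,[s[:5].tolist() for s in st[1:] if s[4]>15])
E
```

```text
reader [-148.5 -125.4  232. ] [ 13.  -0. 103.   0.  77. -61.] 9.575257940697441e-05 [-0.36582735  0.20244461 -0.24100754]
-0.04 [94, 93, 91, 91, 77, 70, 70, 66, 66, 76, 88, 88, 94, 94, 96, 94, 94, 95, 95, 97, 102, 102, 105, 105, 106]
0.04 [143, 116, 137, 104, 104, 74, 74, 67, 67, 74, 86, 86, 92, 92, 96, 96, 94, 93, 93, 97, 97, 103, 103, 104, 104]
-0.05 [112, 114, 110, 113, 100, 63, 60, 62, 58, 59, 61, 58, 60, 60, 59, 61, 61, 60, 60, 61, 60, 61, 66, 90]
0 [59, 61, 60, 60, 57, 61, 61, 59, 60, 63, 64, 63, 65, 67, 66, 64, 62, 66, 66, 63, 60, 62, 64, 94]
0.05 [59, 63, 61, 61, 61, 61, 59, 62, 61, 61, 62, 60, 60, 60, 62, 58, 63, 63, 60, 60, 63, 62, 59, 43]
side [[223, 0, 217, 237, 15154], [576, 32, 64, 121, 3966], [511, 77, 24, 13, 214], [487, 85, 44, 59, 1528], [559, 117, 27, 13, 213], [625, 131, 15, 30, 106], [529, 144, 111, 256, 9703], [559, 148, 9, 11, 65], [611, 155, 5, 4, 17], [610, 165, 12, 9, 66], [625, 164, 15, 26, 148], [258, 201, 15, 7, 39]]
scene [[265, 0, 63, 36, 1527], [350, 0, 113, 153, 7963], [451, 0, 9, 14, 74], [198, 7, 26, 51, 796], [220, 15, 7, 10, 37], [239, 25, 12, 4, 36], [226, 52, 38, 11, 187], [324, 202, 20, 73, 634], [337, 216, 36, 14, 323], [340, 238, 10, 5, 28], [344, 262, 11, 4, 31]]
```

The cover is closed: its free edge shows at x ≈ -90 in both views. The scene differences lie only around the reader and the arm, and nothing touches the robot. Handing in.

```bash
python3 -c "
from workcell import manip
print(manip.close_job())"
```

```text
the job is handed in; nothing more can be done
None
```

The job is handed in: the blade's rear edge was level with the scribed line to about 0.1 mm when last measured, before the cover swing. The cover was then pushed down to its stop; it hides the tail, so the blade was not re-measured after that.

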